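# Lower the ratchet-held sensor head over the coated sample

## Task

The sensor head is still propped up on its ratchet arm above the coated sample. With a fingertip press the pawl's thumb pad until the pawl is clear of the teeth, keep it pressed while you push the arm smoothly down past the teeth until it lies on its rest post, then take the finger away so that the pawl drops back into the teeth. Only press and push: do not raise the arm or let it slam down, do not touch the sensor head, and leave the sample and everything else on the table where it is.

Things in the scene. Friction and masses are not known exactly. Their poses are not given: they have to be found in the camera images.
- station: fixed measuring station: black base plate 400 x 140 x 12 mm (x along, y across, z up). Origin: centre of its underside. At its -x end a steel upright with a toothed quadrant (12 mm thick in y, tooth tips 100 mm from the hub axis); at x = +65 mm a rest post 24 mm thick, rubber top at height 151 mm; at x = +132 mm a sample platform, top at height 32 mm
- hub (a point): point on the arm's hub axis, at (-130, 0, 165) mm in the station's frame; the arm swings about the station's y axis, in its xz plane, reaching from the hub towards +x and upwards. At the start it is 15 to 32 degrees above level
- swing_arm (a joint): angle of the arm (two aluminium cheek plates, 26 mm wide over all, 22 mm deep, 285 mm long): 0 = fully raised, 34 degrees above level; grows as it goes down; 0.593 = level on the rest post (hard stop). A stiff hub holds it where it is left; pawl free, a few newtons (2 to 8) on the thumb pad move it down. Pawl in, the teeth (every 9 degrees) stop it going down
- pawl (a joint): angle of the dark steel pawl between the cheek plates: 0 = fully in the teeth (spring loaded, up to 0.12 while riding on a tooth); grows as its thumb pad is pressed down; above 0.13 it is clear; 0.18 = pad fully down on the arm, which takes about 3 N. Its axis, parallel to the hub's, is on the arm 115 mm out from the hub and 20 mm above the line through the hub along the arm
- thumb_pad: grey pad with black ribs on the pawl's tail, above the arm: 44 mm long (x, outwards along the arm), 36 wide (y), 6 thick, a 3 mm lip at its outer end. Origin: middle of its upper face, z out of it. It lies 190 mm out from the hub and 35 mm above the line through the hub along the arm (13 mm lower when pressed); its face leans 5 degrees down outwards from the arm's line, 15 when pressed
- sensor_head: black 50 mm cube hung under the arm's outer end, with a 28 mm lens tube downwards and a fibre port outwards. Origin: centre of the cube's top, 250 mm out from the hub. Not to be touched. With the arm level the lens ends 92 mm below the hub's height, about 14 mm above the sample
- sample: loose yellow-coated metal arch, 89 mm wide, 45 mm deep, about 27 mm tall, on the sample platform under the sensor head; not to be moved
- spare_sample: loose bare metal arch like the sample, on the table beside the station; leave it alone
- lens_cap: loose black cap, 38 mm across, 11 mm thick, on the base plate; leave it alone
- beam_cube: loose black 46 mm cube with round windows beside the station; leave it alone
- post_holder: loose black post holder, 38 mm foot, 86 mm tall, beside the station; leave it alone
- hex_driver: loose 170 mm driver with black handle, lying beside the station; leave it alone
- screw_jar: loose small glass jar, 48 mm across, 62 mm tall, left part of the table; leave it alone
- lens_tube: loose black lens tube, 35 mm across, 58 mm tall, standing in the right part of the table; leave it alone

How it is judged:
On the way, in this order (a step that is already met when the one before it is completed fails the run):
1. a finger presses the thumb pad and the pawl is clear of the teeth, with the arm still up (value of joint pawl above 0.13 rad and contact force between the fingers and thumb_pad above 0.5 N and value of joint swing_arm below 0.5 rad), for 0.1 s.
2. the pad is still pressed as the arm comes down onto its rest post (value of joint swing_arm above 0.56 rad and value of joint pawl above 0.13 rad), for 0.05 s.
At the end, for the whole second after the job is handed in: the arm lies on its rest post (joint swing_arm above 0.56 rad, within 2 degrees of its stop), the pawl has dropped back into the teeth (joint pawl below 0.06 rad), the sample is within 8 mm of where it was (value of joint swing_arm above 0.56 rad and value of joint pawl below 0.06 rad and distance of sample from where it was at the start of the episode below 0.008 m); the robot touches nothing.
It fails at once if the sample is moved by more than 8 mm (distance of sample from where it was at the start of the episode above 0.008 m).
It fails at once if the arm is lifted (moves upwards faster than 0.5 rad/s) (velocity of joint swing_arm below -0.5 rad/s).
It fails at once if the arm slams down (faster than 2.5 rad/s) (velocity of joint swing_arm above 2.5 rad/s).
It fails at once if the robot touches the sensor head (contact force between any of the fingers, the arm and sensor_head above 1 N).
It fails at once if a loose thing on the table is lifted or shifted by more than 20 mm (distance of any of spare_sample, lens_cap, beam_cube, post_holder, hex_driver, screw_jar, lens_tube from where it was at the start of the episode above 0.02 m).
It also fails if it takes over 38 s, if anything falls off the work surface, if the arm or the gripper's body presses on something with over 40 N, if the wrist force passes 120 N, or if a joint passes its speed limit or range.

## Robot

A 6-joint arm with a two-finger parallel gripper is mounted at the origin on the work surface. World frame = base frame: x ahead of the robot, y to its left, z up, the work surface at z = 0. Lengths are in m, angles in rad, forces in N, time in s.
With the tool pointing down it reaches from about 0.25 to 0.85 m from the base axis. Payload 12.5 kg.
Tool frame: the origin (TCP) lies midway between the tips of the shut fingers; the grasp point (between the pads) lies 19 mm behind it; x points along the fingers, z is the direction in which the jaws open and shut, and the axes are right-handed (so a half turn about x gives the same grasp; the last joint's range is limited). The gripper opens to 93 mm and grips with 3 to 60 N. Pads are 15 mm wide; open, the fingers measure 128 mm over their backs; the gripper's body (75 mm by 188 mm) begins 65 mm behind the grasp point.
Start: joints at [1.088, 0.351, 1.652, -0, 1.139, -0.085], TCP at [0.213, 0.507, 0.219] pointing down, gripper open.
Joint ranges: [-2.75, 2.75], [-0.79, 2.1], [0.01, 2.65], [-1.57, 4.71], [0.07, 3.14], [-2.87, 2.87]. Speed limits (rad/s): [2.22, 2.22, 2.79, 3.14, 3.14, 3.14].

## Interface

Orientations are given as [roll, pitch, yaw] about the fixed x, y, z axes, in that order (R = Rz(yaw) Ry(pitch) Rx(roll)).
In Python, from rig import r gives the robot as it stands.
- The arm moves only by the tool servo_tool, never from a script. Its argument "commands" is a list of rows, each an object of numbers: "x", "y", "z": the shift along the tool's x, y, z in mm; "wx", "wy", "wz": the turn, a rotation vector about the tool's x, y, z in rad; "gripper": the closure in counts, from 0 (fully open) to 255 (shut). A call has 1 to 10 rows; each row shifts and turns the commanded pose from where the row before left it, along the tool's axes as they then stand; what a row does not reach is not made up. A row lasts 1/10 s, in which the tool goes at most 50 mm and 8.59 degrees, less where a joint would pass 70% of its speed; a pose out of reach is approached as far as the arm can. A call with a gripper value outside its range is refused whole. The fingers move at their own pace and stop on an object; "force" is the grip in N (left out, the last holds). Time passes only in rows, so rows that do not move let the fingers close. It gives the time, the measured TCP pose, the force and the opening at its end, in the units of the state.
- r.sense(): the state, without advancing time (a new reading comes with each control period).
- r.read_camera(name): name is "scene" or "top"; returns the picture (420x560x3 uint8, red, green, blue); there is no depth.
- r.calibration(name): a dict with "mtx" (3x3 intrinsics, pixels), "eye" and "orientation" of the camera in the world. Camera axes: x right, y down, z forward; pixel columns grow to the right and rows downward; lengths in m; the calibration is good to about 2 mm. A picture is of the moment at which its call begins. calibration takes no time and is no camera call.
- r.job_done(): hands the job in, once; it reports no verdict.
The state is a dict: "time": time; "joints": joint angles; "joint_vel": joint speeds; "joint_torque": joint torques, N m; "eef_pos": TCP position; "tcp_rot": TCP orientation; "ft_force": force on the tool from outside, world axes, zero at the start; "torque": the same for the moment, N m; "width": finger opening in m.
Only numpy, scipy, OpenCV 4.12 (cv2) and the standard library are available. Lean on these libraries where they do the work, as an engineer would, in place of code of your own. Each camera call takes 0.05 s, during which the arm holds its last target.

## Working session

There is one attempt and no reset: what is moved stays moved. The work goes in short steps, Python scripts to look and compute and a tool call to move; the robot and the scene stay as the last step left them, time stands still between calls to the robot, and variables do not carry over. Pictures are saved under pics/ and viewed, and the job is handed in when it is done.

Besides the shell and the picture viewer there is one more tool, called after ">>>" as name(argument=value, ...), one argument or row to a line, values as JSON. servo_tool: Moves the arm, as the interface text tells. Its arguments: {"type":"object","properties":{"commands":{"type":"array"},"force":{"type":"number"}},"required":["commands"]}

```bash
mkdir -p pics; ls; python3 - <<'E'
from rig import r
import cv2
for n in("scene","top"):
    cv2.imwrite(f"pics/{n}0.png",r.read_camera(n)[:,:,::-1]); c=r.calibration(n); print(n,c)
s=r.sense();print(s)
E
```

```text
pics
scene {'mtx': array([[388.40758922,   0.        , 278.58305579],
       [  0.        , 388.40758922, 211.72150611],
       [  0.        ,   0.        ,   1.        ]]), 'eye': array([1.04620167, 0.6541972 , 0.95760253]), 'orientation': array([-2.28049873, -0.01141538,  2.47662108])}
top {'mtx': array([[517.08466662,   0.        , 282.7606424 ],
       [  0.        , 517.08466662, 218.16440732],
       [  0.        ,   0.        ,   1.        ]]), 'eye': array([4.13990414e-01, 1.28807378e-03, 1.47811130e+00]), 'orientation': array([-3.04620073,  0.00527502, -1.5687169 ])}
{'time': 0.1, 'joints': array([ 1.08841749e+00,  3.51172239e-01,  1.65236368e+00, -8.83387292e-06,
        1.13910013e+00, -8.45944344e-02]), 'joint_vel': array([ 0.00113358, -0.00144489, -0.00024419, -0.0014936 ,  0.00051297,
        0.00025943]), 'joint_torque': array([ 1.26230741e-03, -4.98022020e+01, -2.85702056e+01,  7.00920168e-02,
        2.38882616e-02, -4.43680608e-05]), 'eef_pos': array([0.21288708, 0.50678872, 0.21815944]), 'tcp_rot': array([ 3.06468413,  1.5697529 , -2.04548555]), 'ft_force': array([-0.3272996 , -0.01224915, -0.61287774]), 'torque': array([-0.05700462, -0.00197879, -0.04012811]), 'width': 0.09324355339453028}
```

View pics/scene0.png

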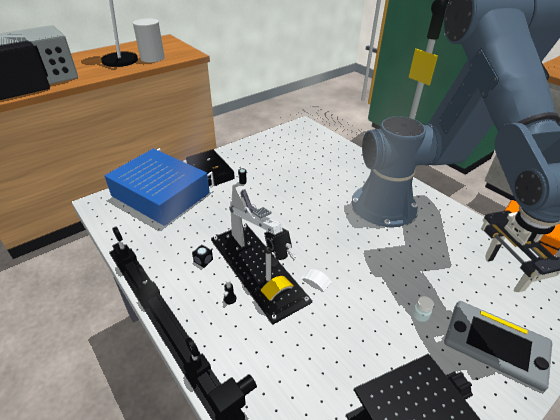

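View pics/top0.png

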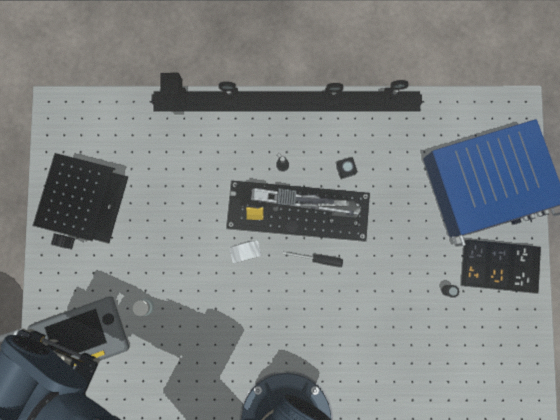

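The top view shows the station plate from about (228,180) to (369,240), with its hub end at the right and the sample at (255,213). In the scene view the arm points toward the lower right, with the pad near (258,213). I'll zoom in on both.

```bash
cat > h.py <<'E'
import numpy as np,cv2
from scipy.spatial.transform import Rotation as R
from rig import r
def cam(n):
    c=r.calibration(n);return c["mtx"],c["eye"],R.from_euler('xyz',c["orientation"]).as_matrix()
def ray(n,p):
    K,e,M=cam(n);d=M@np.linalg.inv(K)@[p[0],p[1],1];return e,d/np.linalg.norm(d)
def plane(n,p,z):
    e,d=ray(n,p);return e+d*(z-e[2])/d[2]
def proj(n,P):
    K,e,M=cam(n);q=K@(M.T@(np.asarray(P)-e));return q[:2]/q[2]
E
python3 - <<'E'
import cv2
a=cv2.imread("pics/top0.png")[165:255,215:385];cv2.imwrite("pics/topz.png",cv2.resize(a,None,fx=4.6,fy=4.6,interpolation=cv2.INTER_CUBIC))
a=cv2.imread("pics/scene0.png")[160:330,190:340];cv2.imwrite("pics/scz.png",cv2.resize(a,None,fx=3.5,fy=3.5,interpolation=cv2.INTER_CUBIC))
E
```

```text
(no output)
```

View pics/topz.png

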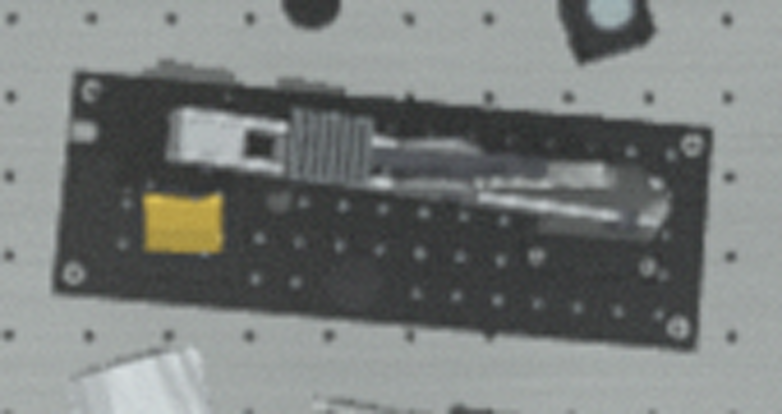

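View pics/scz.png

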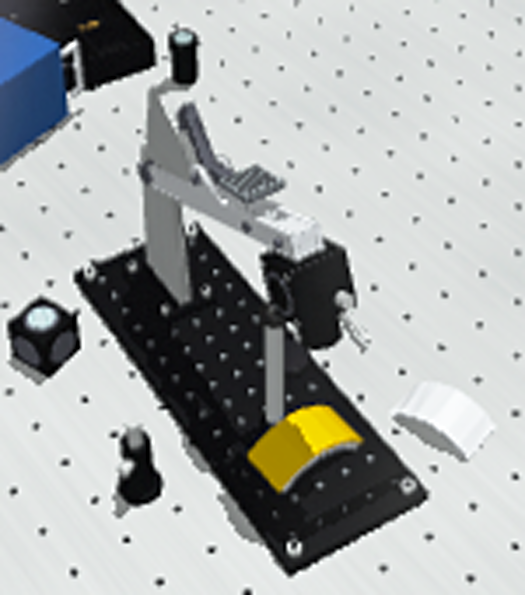

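```bash
cat >> h.py <<'E'
def tz(q): return (np.array(q)+.5)/4.6-.5+[215,165]
def sz(q): return (np.array(q)+.5)/3.5-.5+[190,160]
def tri(pt,ps):
    e1,d1=ray("top",pt);e2,d2=ray("scene",ps)
    A=np.c_[d1,-d2];t=np.linalg.lstsq(A,e2-e1,rcond=None)[0]
    a,b=e1+t[0]*d1,e2+t[1]*d2;return (a+b)/2,np.linalg.norm(a-b)
E
python3 - <<'E'
from h import *
q=[(76,72),(711,127),(697,348),(54,292)]
C=[plane("top",tz(p),.012) for p in q]
for a,b in zip(C,C[1:]+C[:1]):print(a,np.linalg.norm(a-b))
q2=[(75,278),(291,574),(428,494)]
for p in q2:print("scene",plane("scene",sz(p),.012))
c=np.mean(C,0); ax=(C[0]-C[1]+C[3]-C[2]);ax[2]=0;ax/=np.linalg.norm(ax);ay=np.array([-ax[1],ax[0],0])
yaw=np.arctan2(ax[1],ax[0]);hub=c-.13*ax;hub[2]=.165
print("c",c,"yaw",yaw,"hub",hub)
P,e=tri(tz((329,147)),sz((252,183)));d=P-hub
print("pad",P,e,"local",d@ax,d@ay,d[2])
for th in np.radians([15,20,24,28,32]):
    T=lambda u,w:hub+ax*(u*np.cos(th)-w*np.sin(th))+np.array([0,0,u*np.sin(th)+w*np.cos(th)])
    p=T(.19,.035)
    print(np.degrees(th),p,(proj("top",p)+.5-[215,165])*4.6-.5,(proj("scene",p)+.5-[190,160])*3.5-.5, "head",(proj("top",T(.25,.011))+.5-[215,165])*4.6-.5,(proj("scene",T(.25,.011))+.5-[190,160])*3.5-.5)
print("hub px",(proj("scene",hub)+.5-[190,160])*3.5-.5)
E
```

```text
[0.66330246 0.15772028 0.012     ] 0.3968256418443997
[ 0.62918092 -0.23763565  0.012     ] 0.13786809077678489
[ 0.49171468 -0.22711687  0.012     ] 0.39830211048080405
[0.52564816 0.16973712 0.012     ] 0.1381778313667516
scene [ 0.63248726 -0.23274578  0.012     ]
scene [0.66779718 0.16281158 0.012     ]
scene [0.52916145 0.17186695 0.012     ]
c [ 0.57746156 -0.03432378  0.012     ] yaw 1.4851014306266308 hub [ 0.56633485 -0.16384674  0.165     ]
pad [ 5.81306309e-01 -1.52295872e-04  2.67585636e-01] 0.0006699356989086941 local 0.16437516553079612 -0.0009059049634658334 0.10258563591504252
14.999999999999998 [0.58126751 0.00998028 0.24798302] [309.94147825 151.70091965] [260.5421071  208.72284771] head [188.31362862 143.13000268] [305.08756576 263.94235271]
20.0 [0.58059166 0.00211291 0.26287307] [325.01177577 149.12504189] [254.98854894 188.77790335] head [200.42760572 138.87853236] [299.89563942 238.42473943]
24.000000000000004 [ 0.57997258 -0.00509359  0.27425405] [339.11782606 147.31572461] [249.91027011 172.57194289] head [212.94322051 135.73219844] [294.7563211  217.24751294]
28.0 [ 0.57928707 -0.01307351  0.28510276] [355.00886061 145.74892962] [244.30170081 156.26887287] head [227.99516715 132.84335005] [288.76815124 195.56149917]
32.0 [ 0.57853845 -0.02178799  0.29536634] [372.63350653 144.44118431] [238.20061821 139.98678631] head [245.58604131 130.24050541] [281.96732745 173.53398764]
hub px [160.58756228 168.6461023 ]
```

The measured pad radius is 193.7 mm against 193.2 mm expected, which puts the arm about 21.5° above level. The head position and the station lengths agree too. Next I'll work out the tool poses.

```bash
cat >> h.py <<'E'
yaw=1.4851; ax=np.array([np.cos(yaw),np.sin(yaw),0]);ay=np.array([-ax[1],ax[0],0]);ez=np.array([0,0,1.])
hub=np.array([.5675,-.1630,.165])
def onarm(th,u,w,):
    return hub+ax*(u*np.cos(th)-w*np.sin(th))+ez*(u*np.sin(th)+w*np.cos(th))
def orient(s,sgn=1): # finger dir for face slope s (rad)
    x=ax*np.sin(s)-ez*np.cos(s); z=sgn*ay; return np.c_[x,np.cross(z,x),z]
def cur():
    s=r.sense(); return s["eef_pos"],R.from_euler('xyz',s["tcp_rot"]).as_matrix(),s
def delta(P,M):
    p,m,_=cur(); return m.T@(P-p)*1000, R.from_matrix(m.T@M).as_rotvec()
E
python3 - <<'E'
from h import *
p,m,s=cur();print(m.round(3))
for g in(1,-1):
    M=orient(np.radians(6.5),g)
    P=onarm(np.radians(21.5),.191,.065);print(g,P,delta(P,M))
print("unpressed",onarm(np.radians(21.5),.190,.035),"pressed",onarm(np.radians(21.5),.1915,.0213),"end",onarm(0,.1915,.0213))
# per-row twist: in-tool shift per rad
th=np.radians(21.5);P=onarm(th,.1915,.0213);M=orient(np.radians(6.5),1);d=P-hub
v=np.cross(ay,d);print("per rad down, tool mm",M.T@v*1000, M.T@ay)
E
```

```text
[[-0.    -0.922  0.387]
 [-0.001  0.387  0.922]
 [-1.     0.    -0.001]]
1 [ 0.58067143 -0.00967754  0.29547888] (array([ -77.01548269, -539.12787457, -333.75255322]), array([-1.88057142, -0.10742553, -0.078789  ]))
-1 [ 0.58067143 -0.00967754  0.29547888] (array([ -77.01548269, -539.12787457, -333.75255322]), array([ 1.25723935, -0.07234288,  0.09863651]))
unpressed [5.81532876e-01 3.50143771e-04 2.67199848e-01] pressed [0.58208209 0.00674329 0.25500288] end [0.58389077 0.02779726 0.1863    ]
per rad down, tool mm [ 1.79461950e+02 -7.01380672e+01  3.11275096e-16] [ 3.86496409e-19 -4.55428685e-18  1.00000000e+00]
```

>>> servo_tool(
  commands=[
    {"x": -40, "gripper": 255},
    {"x": -40},
    {"x": -40},
    {"y": -38, "z": -24},
    {"y": -38, "z": -24},
    {"y": -38, "z": -24},
    {"y": -38, "z": -24},
    {"y": -38, "z": -24},
    {"y": -38, "z": -24},
    {"y": -38, "z": -24},
  ],
  force=30,
)

```text
validation failed for argument at $.co...
```

>>> servo_tool(
  commands=[
    {"y": -38, "z": -24},
    {"y": -38, "z": -24},
    {"y": -38, "z": -24},
    {"wx": 0.12},
    {"wx": 0.12},
    {"wx": 0.12},
    {"wx": 0.12},
    {"wx": 0.12},
    {"wx": 0.12},
    {"wx": 0.12},
  ],
)

```text
validation failed for argument at $.co...
```

```bash
python3 - <<'E'
from h import *
p,m,s=cur();print(s["time"],p,s["width"],s["ft_force"],s["joints"])
print(delta(onarm(np.radians(21.5),.191,.080),orient(np.radians(6.5),-1)))
cv2.imwrite("pics/s1.png",r.read_camera("scene")[:,:,::-1])
E
```

```text
0.1 [0.21288708 0.50678872 0.21815944] 0.09324355339453028 [-0.3272996  -0.01224915 -0.61287774] [ 1.08841749e+00  3.51172239e-01  1.65236368e+00 -8.83387292e-06
  1.13910013e+00 -8.45944344e-02]
(array([ -90.96643093, -540.81473042, -338.99903401]), array([ 1.25723935, -0.07234288,  0.09863651]))
```

View pics/s1.png

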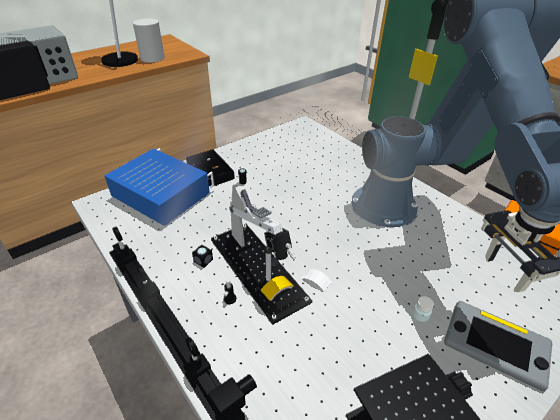

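Both calls were refused and nothing moved. The rows probably need every key, so I'll try one full row.

>>> servo_tool(
  commands=[
    {"x": -40, "y": 0, "z": 0, "wx": 0, "wy": 0, "wz": 0, "gripper": 255},
  ],
  force=30,
)

```text
time: 0.25
eef_pos: [0.212, 0.505, 0.2547]
tcp_rot: [3.059, 1.562, -2.052]
ft_force: [0.6, 1.2, 0.1]
width: 0.0886
```

>>> servo_tool(
  commands=[
    {"x": -40, "y": 0, "z": 0, "wx": 0, "wy": 0, "wz": 0, "gripper": 255},
    {"x": -40, "y": 0, "z": 0, "wx": 0, "wy": 0, "wz": 0, "gripper": 255},
    {"x": 0, "y": -38, "z": -24, "wx": 0, "wy": 0, "wz": 0, "gripper": 255},
    {"x": 0, "y": -38, "z": -24, "wx": 0, "wy": 0, "wz": 0, "gripper": 255},
    {"x": 0, "y": -38, "z": -24, "wx": 0, "wy": 0, "wz": 0, "gripper": 255},
    {"x": 0, "y": -38, "z": -24, "wx": 0, "wy": 0, "wz": 0, "gripper": 255},
    {"x": 0, "y": -38, "z": -24, "wx": 0, "wy": 0, "wz": 0, "gripper": 255},
    {"x": 0, "y": -38, "z": -24, "wx": 0, "wy": 0, "wz": 0, "gripper": 255},
    {"x": 0, "y": -38, "z": -24, "wx": 0, "wy": 0, "wz": 0, "gripper": 255},
    {"x": 0, "y": -38, "z": -24, "wx": 0, "wy": 0, "wz": 0, "gripper": 255},
  ],
  force=30,
)

```text
time: 1.25
eef_pos: [0.4195, 0.2106, 0.3386]
tcp_rot: [0.436, 1.571, 1.609]
ft_force: [0.2, 1.2, 0.0]
width: 0.0093
```

>>> servo_tool(
  commands=[
    {"x": 0, "y": -38, "z": -24, "wx": 0, "wy": 0, "wz": 0, "gripper": 255},
    {"x": 0, "y": -38, "z": -24, "wx": 0, "wy": 0, "wz": 0, "gripper": 255},
    {"x": 0, "y": 0, "z": 0, "wx": 0.12, "wy": 0, "wz": 0, "gripper": 255},
    {"x": 0, "y": 0, "z": 0, "wx": 0.12, "wy": 0, "wz": 0, "gripper": 255},
    {"x": 0, "y": 0, "z": 0, "wx": 0.12, "wy": 0, "wz": 0, "gripper": 255},
    {"x": 0, "y": 0, "z": 0, "wx": 0.12, "wy": 0, "wz": 0, "gripper": 255},
    {"x": 0, "y": 0, "z": 0, "wx": 0.12, "wy": 0, "wz": 0, "gripper": 255},
    {"x": 0, "y": 0, "z": 0, "wx": 0.12, "wy": 0, "wz": 0, "gripper": 255},
    {"x": 0, "y": 0, "z": 0, "wx": 0.12, "wy": 0, "wz": 0, "gripper": 255},
    {"x": 0, "y": 0, "z": 0, "wx": 0.12, "wy": 0, "wz": 0, "gripper": 255},
  ],
  force=30,
)

```text
time: 2.25
eef_pos: [0.4702, 0.1386, 0.3384]
tcp_rot: [3.114, 1.57, -2.961]
ft_force: [-0.5, 0.2, 0.4]
width: 0.0005
```

```bash
python3 - <<'E'
from h import *
p,m,s=cur();print(s["time"],p,s["width"],s["ft_force"],s["joints"])
print(delta(onarm(np.radians(21.5),.191,.080),orient(np.radians(6.5),-1)))
cv2.imwrite("pics/s2.png",r.read_camera("scene")[:,:,::-1])
E
```

```text
2.25 [0.4702495  0.13856036 0.33842543] 0.0004914281244902539 [-0.4670261   0.2151018   0.37516897] [ 1.91546118e-01  1.37405627e-01  1.62996839e+00  5.74572273e-06
  1.37471742e+00 -1.64766272e-02]
(array([  28.95007318, -173.10942584,   75.84946076]), array([ 0.29337393, -0.01715711,  0.11268876]))
```

View pics/s2.png

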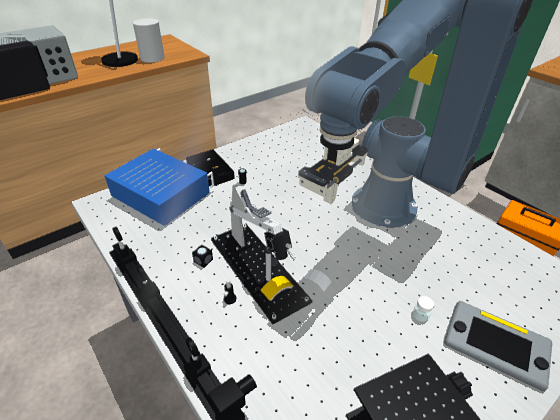

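The shut gripper is at about (328,180), clear of everything. Next it goes over the pad and tilts.

>>> servo_tool(
  commands=[
    {"x": 0, "y": -34, "z": 15, "wx": 0, "wy": 0, "wz": 0, "gripper": 255},
    {"x": 0, "y": -34, "z": 15, "wx": 0, "wy": 0, "wz": 0, "gripper": 255},
    {"x": 0, "y": -35, "z": 15, "wx": 0, "wy": 0, "wz": 0, "gripper": 255},
    {"x": 0, "y": -35, "z": 15, "wx": 0, "wy": 0, "wz": 0, "gripper": 255},
    {"x": 0, "y": -35, "z": 16, "wx": 0, "wy": 0, "wz": 0, "gripper": 255},
    {"x": 0, "y": 0, "z": 0, "wx": 0.1, "wy": 0, "wz": 0, "gripper": 255},
    {"x": 0, "y": 0, "z": 0, "wx": 0.1, "wy": 0, "wz": 0, "gripper": 255},
    {"x": 0, "y": 0, "z": 0, "wx": 0.095, "wy": 0, "wz": 0, "gripper": 255},
    {"x": 0, "y": 0, "z": 0, "wx": 0, "wy": 0, "wz": 0.11, "gripper": 255},
    {"x": 0, "y": 0, "z": 0, "wx": 0, "wy": 0, "wz": 0, "gripper": 255},
  ],
  force=30,
)

```text
time: 3.3
eef_pos: [0.5811, -0.0156, 0.3383]
tcp_rot: [1.574, 1.459, 1.493]
ft_force: [-0.3, -0.2, -0.5]
width: 0.0009
```

```bash
python3 - <<'E'
from h import *
p,m,s=cur();print(s["time"],p,s["width"],s["ft_force"],s["joints"])
for w in(.08,.05):print(delta(onarm(np.radians(21.5),.191,w),orient(np.radians(6.5),-1)))
for n in("scene","top"):
    im=r.read_camera(n)[:,:,::-1]
    im=im[120:290,170:350] if n=="scene" else im[150:260,200:380]
    cv2.imwrite(f"pics/{n}3.png",cv2.resize(im,None,fx=4,fy=4,interpolation=cv2.INTER_CUBIC)[:600])
E
```

```text
3.3 [ 0.58112319 -0.01556188  0.3382666 ] 0.000885615401703537 [-0.34621505 -0.18176972 -0.49337358] [-0.16014643  0.31798214  1.40704927  0.11238471  1.42665899 -0.09527165]
(array([28.68931554, -2.88228209, -0.94082458]), array([ 0.00405128, -0.0008617 ,  0.00185556]))
(array([57.65260852,  4.93593151, -0.88429556]), array([ 0.00405128, -0.0008617 ,  0.00185556]))
```

View pics/scene3.png

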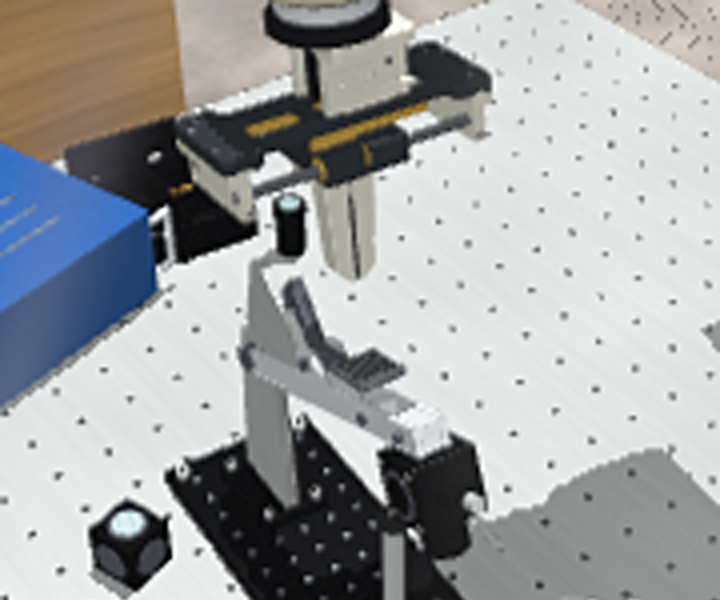

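View pics/top3.png

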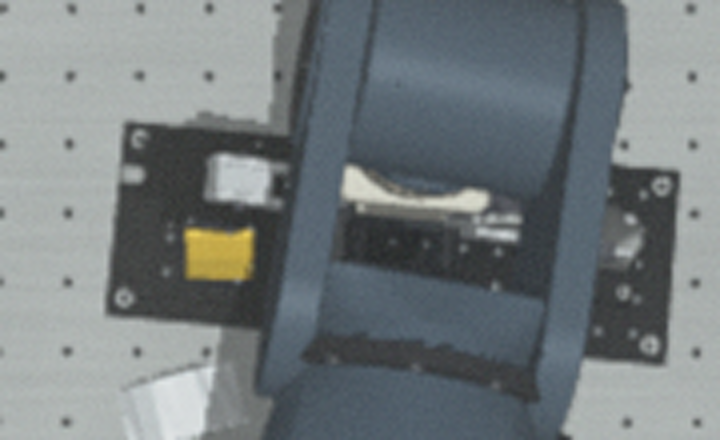

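The finger at (350,275) in the crop is in line with the pad at (365,370), and its body is clear of the upright. I'll bring it close to the pad.

>>> servo_tool(
  commands=[
    {"x": 20, "y": 1, "z": 0, "wx": 0, "wy": 0, "wz": 0, "gripper": 255},
    {"x": 20, "y": 2, "z": -1, "wx": 0, "wy": 0, "wz": 0, "gripper": 255},
    {"x": 14, "y": 2, "z": 0, "wx": 0, "wy": 0, "wz": 0, "gripper": 255},
    {"x": 4, "y": 0, "z": 0, "wx": 0, "wy": 0, "wz": 0, "gripper": 255},
    {"x": 0, "y": 0, "z": 0, "wx": 0, "wy": 0, "wz": 0, "gripper": 255},
  ],
  force=30,
)

```text
time: 3.9
eef_pos: [0.5812, -0.0028, 0.2814]
tcp_rot: [1.575, 1.461, 1.494]
ft_force: [0.6, -0.3, -0.6]
width: 0.0002
```

```bash
python3 - <<'E'
from h import *
p,m,s=cur();print(s["time"],p,s["ft_force"])
for w in(.035,.0213):print(delta(onarm(np.radians(21.5),.191,w),orient(np.radians(6.5),-1)))
im=r.read_camera("scene")[:,:,::-1][150:270,190:320]
cv2.imwrite(f"pics/s4.png",cv2.resize(im,None,fx=5,fy=5,interpolation=cv2.INTER_CUBIC)[:600])
E
```

```text
3.9 [ 0.58117398 -0.00279032  0.28141361] [ 0.6490013  -0.26252808 -0.64744975]
(array([14.21068238,  2.55470565,  0.11509415]), array([ 0.00463387, -0.00102774,  0.00414688]))
(array([27.42903299,  6.15530256,  0.14524471]), array([ 0.00463387, -0.00102774,  0.00414688]))
```

View pics/s4.png

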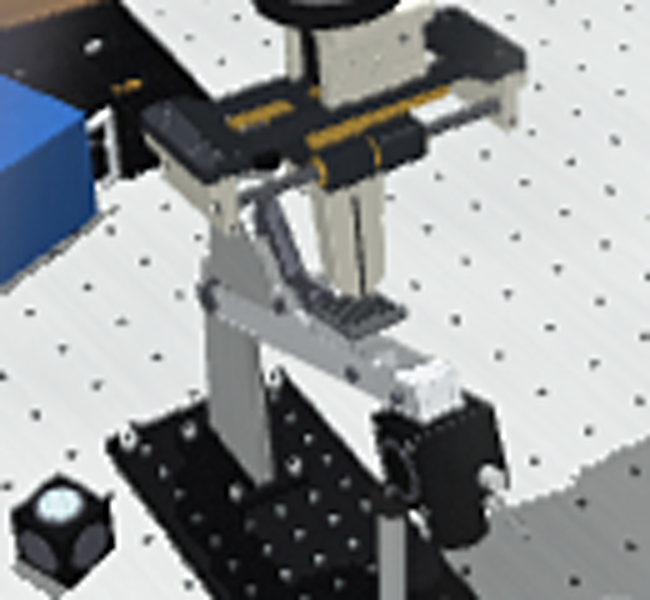

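The finger is just above the pad's middle, at about (360,300). I'll go down in small steps and watch the force.

>>> servo_tool(
  commands=[
    {"x": 6, "y": 1, "z": 0, "wx": 0, "wy": 0, "wz": 0, "gripper": 255},
    {"x": 6, "y": 1, "z": 0, "wx": 0, "wy": 0, "wz": 0, "gripper": 255},
    {"x": 2, "y": 0.5, "z": 0, "wx": 0, "wy": 0, "wz": 0, "gripper": 255},
    {"x": 2, "y": 0.5, "z": 0, "wx": 0, "wy": 0, "wz": 0, "gripper": 255},
    {"x": 0, "y": 0, "z": 0, "wx": 0, "wy": 0, "wz": 0, "gripper": 255},
  ],
  force=30,
)

```text
time: 4.45
eef_pos: [0.5816, 0.0018, 0.2659]
tcp_rot: [1.571, 1.461, 1.489]
ft_force: [0.3, 0.1, 1.5]
width: 0.0005
```

>>> servo_tool(
  commands=[
    {"x": 2, "y": 0.5, "z": 0, "wx": 0, "wy": 0, "wz": 0, "gripper": 255},
    {"x": 2, "y": 0.5, "z": 0, "wx": 0, "wy": 0, "wz": 0, "gripper": 255},
    {"x": 0, "y": 0, "z": 0, "wx": 0, "wy": 0, "wz": 0, "gripper": 255},
  ],
  force=30,
)

```text
time: 4.75
eef_pos: [0.5817, 0.0031, 0.2619]
tcp_rot: [1.57, 1.461, 1.488]
ft_force: [0.9, 0.4, 1.9]
width: 0.0005
```

>>> servo_tool(
  commands=[
    {"x": 2, "y": 0.5, "z": 0, "wx": 0, "wy": 0, "wz": 0, "gripper": 255},
    {"x": 2, "y": 0.5, "z": 0, "wx": 0, "wy": 0, "wz": 0, "gripper": 255},
    {"x": 0, "y": 0, "z": 0, "wx": 0, "wy": 0, "wz": 0, "gripper": 255},
  ],
  force=30,
)

```text
time: 5.05
eef_pos: [0.582, 0.0047, 0.2585]
tcp_rot: [1.565, 1.46, 1.483]
ft_force: [-1.4, 1.5, 4.7]
width: 0.0004
```

>>> servo_tool(
  commands=[
    {"x": 2, "y": 0.5, "z": 0, "wx": 0, "wy": 0, "wz": 0, "gripper": 255},
    {"x": 1, "y": 0.3, "z": 0, "wx": 0, "wy": 0, "wz": 0, "gripper": 255},
    {"x": 0, "y": 0, "z": 0, "wx": 0, "wy": 0, "wz": 0, "gripper": 255},
    {"x": 0, "y": 0, "z": 0, "wx": 0, "wy": 0, "wz": 0, "gripper": 255},
  ],
  force=30,
)

```text
time: 5.45
eef_pos: [0.5821, 0.0061, 0.256]
tcp_rot: [1.562, 1.46, 1.48]
ft_force: [-0.6, 3.0, 6.4]
width: 0.0004
```

```bash
python3 - <<'E'
from h import *
p,m,s=cur();print(s["time"],p,s["ft_force"])
d=p-hub;print("local",d@ax,d[2],"angle of contact",np.degrees(np.arctan2(d[2],d@ax)),np.hypot(d@ax,d[2]))
im=r.read_camera("scene")[:,:,::-1][150:270,190:320]
cv2.imwrite(f"pics/s5.png",cv2.resize(im,None,fx=5,fy=5,interpolation=cv2.INTER_CUBIC)[:600])
E
```

```text
5.45 [0.58210853 0.00605538 0.25597347] [-0.60105916  2.9526822   6.41688694]
local 0.16968536435858286 0.09097347130920228 angle of contact 28.19710910971234 0.19253388106915434
```

View pics/s5.png

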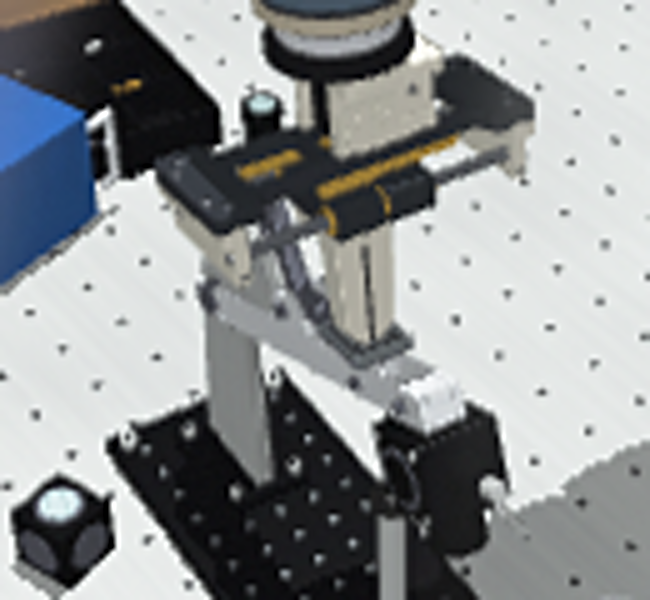

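The pad is nearly flat on the arm, about 12 mm down, with 7 N on it, and the arm has not moved. I'll push on along the hub arc with the tool turning in step: 0.02 rad per row is x 3.6, y 1.4, wz -0.02.

>>> servo_tool(
  commands=[
    {"x": 1, "y": 0.5, "z": 0, "wx": 0, "wy": 0, "wz": 0, "gripper": 255},
    {"x": 0.5, "y": 0.5, "z": 0, "wx": 0, "wy": 0, "wz": 0, "gripper": 255},
    {"x": 1.8, "y": 0.7, "z": 0, "wx": 0, "wy": 0, "wz": -0.01, "gripper": 255},
    {"x": 1.8, "y": 0.7, "z": 0, "wx": 0, "wy": 0, "wz": -0.01, "gripper": 255},
    {"x": 1.8, "y": 0.7, "z": 0, "wx": 0, "wy": 0, "wz": -0.01, "gripper": 255},
  ],
  force=30,
)

```text
time: 6.0
eef_pos: [0.5824, 0.0094, 0.2494]
tcp_rot: [1.558, 1.491, 1.476]
ft_force: [-1.7, 0.7, 6.3]
width: 0.0005
```

```bash
cat > chk.py <<'E'
from h import *
import sys
p,m,s=cur();print(s["time"],p,s["ft_force"],"tool frame F",m.T@s["ft_force"])
d=p-hub;print("local",d@ax,d@ay,d[2],"angle of contact",np.degrees(np.arctan2(d[2],d@ax)),np.hypot(d@ax,d[2]),"tilt s",np.degrees(np.arctan2(m[:,0]@ax,-m[2,0])))
im=r.read_camera("scene")[:,:,::-1][150:270,190:320]
cv2.imwrite(f"pics/{sys.argv[1]}.png",cv2.resize(im,None,fx=5,fy=5,interpolation=cv2.INTER_CUBIC)[:600])
E
python3 chk.py s6
```

```text
6.0 [0.5824101  0.00944989 0.24935916] [-1.68078229  0.65961391  6.26604916] tool frame F [-6.20661737  1.01645294 -1.7228511 ]
local 0.17309322881985445 -9.51465870592116e-05 0.08435916116502062 angle of contact 25.9828711709937 0.19255579434477793 tilt s 4.561405199526929
```

View pics/s6.png

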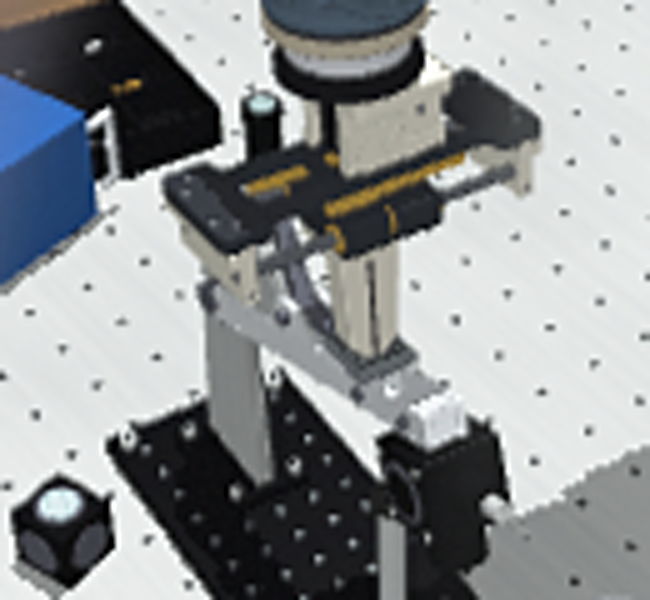

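The head has moved down about 10 px with the pad flat, at a steady 6 N. I'll carry on.

>>> servo_tool(
  commands=[
    {"x": 3.6, "y": 1.4, "z": 0, "wx": 0, "wy": 0, "wz": -0.02, "gripper": 255},
    {"x": 3.6, "y": 1.4, "z": 0, "wx": 0, "wy": 0, "wz": -0.02, "gripper": 255},
    {"x": 3.6, "y": 1.4, "z": 0, "wx": 0, "wy": 0, "wz": -0.02, "gripper": 255},
    {"x": 3.6, "y": 1.4, "z": 0, "wx": 0, "wy": 0, "wz": -0.02, "gripper": 255},
    {"x": 3.6, "y": 1.4, "z": 0, "wx": 0, "wy": 0, "wz": -0.02, "gripper": 255},
    {"x": 3.6, "y": 1.4, "z": 0, "wx": 0, "wy": 0, "wz": -0.02, "gripper": 255},
    {"x": 3.6, "y": 1.4, "z": 0, "wx": 0, "wy": 0, "wz": -0.02, "gripper": 255},
    {"x": 3.6, "y": 1.4, "z": 0, "wx": 0, "wy": 0, "wz": -0.02, "gripper": 255},
  ],
  force=30,
)

```text
time: 6.85
eef_pos: [0.5834, 0.0208, 0.2205]
tcp_rot: [-1.559, 1.49, -1.641]
ft_force: [-0.2, -0.4, 5.9]
width: 0.0005
```

```bash
python3 chk.py s7
```

```text
6.85 [0.58337884 0.02076072 0.2205056 ] [-0.20379691 -0.42668522  5.94861591] tool frame F [-5.89332919 -0.92300052 -0.16237555]
local 0.18444547134028033 -9.221408357830994e-05 0.055505601749222616 angle of contact 16.748238462115758 0.19261620836129414 tilt s -4.652392409537893
```

View pics/s7.png

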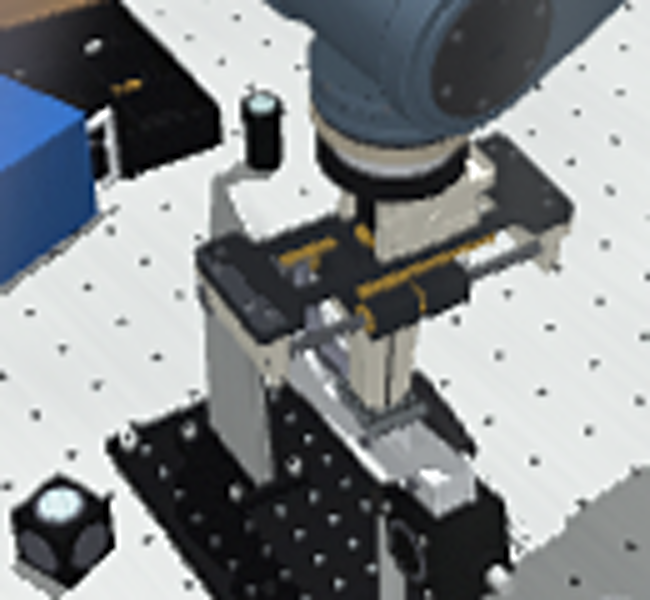

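The arm is about halfway down, the pad is still flat under the finger, and the force is 5.9 N.

>>> servo_tool(
  commands=[
    {"x": 3.6, "y": 1.4, "z": 0, "wx": 0, "wy": 0, "wz": -0.02, "gripper": 255},
    {"x": 3.6, "y": 1.4, "z": 0, "wx": 0, "wy": 0, "wz": -0.02, "gripper": 255},
    {"x": 3.6, "y": 1.4, "z": 0, "wx": 0, "wy": 0, "wz": -0.02, "gripper": 255},
    {"x": 3.6, "y": 1.4, "z": 0, "wx": 0, "wy": 0, "wz": -0.02, "gripper": 255},
    {"x": 3.6, "y": 1.4, "z": 0, "wx": 0, "wy": 0, "wz": -0.02, "gripper": 255},
    {"x": 3.6, "y": 1.4, "z": 0, "wx": 0, "wy": 0, "wz": -0.02, "gripper": 255},
    {"x": 3.6, "y": 1.4, "z": 0, "wx": 0, "wy": 0, "wz": -0.02, "gripper": 255},
  ],
  force=30,
)

```text
time: 7.6
eef_pos: [0.5839, 0.0267, 0.1942]
tcp_rot: [-1.567, 1.35, -1.649]
ft_force: [-0.7, -1.2, 5.3]
width: 0.0005
```

>>> servo_tool(
  commands=[
    {"x": 1.8, "y": 0.7, "z": 0, "wx": 0, "wy": 0, "wz": -0.01, "gripper": 255},
    {"x": 1.8, "y": 0.7, "z": 0, "wx": 0, "wy": 0, "wz": -0.01, "gripper": 255},
  ],
  force=30,
)

```text
time: 7.8
eef_pos: [0.5839, 0.0273, 0.1903]
tcp_rot: [-1.568, 1.33, -1.65]
ft_force: [0.1, -0.9, 5.1]
width: 0.0003
```

```bash
python3 chk.py s8
```

```text
7.8 [0.58392154 0.02730724 0.19031838] [ 0.11526935 -0.91776742  5.1397246 ] tool frame F [-4.77558722 -2.10448659  0.19301789]
local 0.19101441338495712 -7.259652008762358e-05 0.02531837545404822 angle of contact 7.550368661318824 0.19268504419500604 tilt s -13.792202882917795
```

View pics/s8.png

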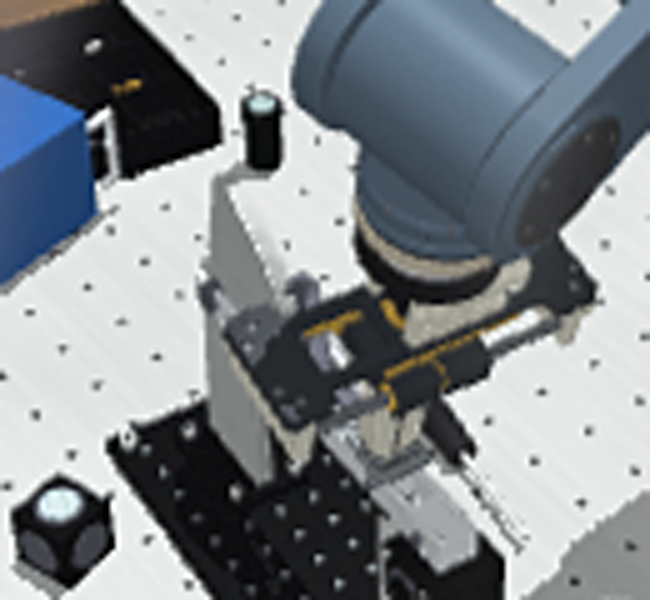

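The arm is about 1° short of level. I'll take small steps until the force rises at the stop.

>>> servo_tool(
  commands=[
    {"x": 1.8, "y": 0.7, "z": 0, "wx": 0, "wy": 0, "wz": -0.01, "gripper": 255},
    {"x": 1.8, "y": 0.7, "z": 0, "wx": 0, "wy": 0, "wz": -0.01, "gripper": 255},
  ],
  force=30,
)

```text
time: 8.05
eef_pos: [0.584, 0.0278, 0.1866]
tcp_rot: [-1.568, 1.31, -1.65]
ft_force: [0.1, -1.3, 5.2]
width: 0.0005
```

>>> servo_tool(
  commands=[
    {"x": 1.5, "y": 0.5, "z": 0, "wx": 0, "wy": 0, "wz": 0, "gripper": 255},
    {"x": 0, "y": 0, "z": 0, "wx": 0, "wy": 0, "wz": 0, "gripper": 255},
  ],
  force=30,
)

```text
time: 8.25
eef_pos: [0.584, 0.0279, 0.1852]
tcp_rot: [-1.568, 1.311, -1.649]
ft_force: [-0.4, -0.9, 8.0]
width: 0.0006
```

>>> servo_tool(
  commands=[
    {"x": 1, "y": 0.3, "z": 0, "wx": 0, "wy": 0, "wz": 0, "gripper": 255},
    {"x": 0, "y": 0, "z": 0, "wx": 0, "wy": 0, "wz": 0, "gripper": 255},
  ],
  force=30,
)

```text
time: 8.45
eef_pos: [0.5842, 0.0279, 0.1847]
tcp_rot: [-1.565, 1.311, -1.648]
ft_force: [-2.4, -1.3, 11.8]
width: 0.0004
```

>>> servo_tool(
  commands=[
    {"x": 1, "y": 0.3, "z": 0, "wx": 0, "wy": 0, "wz": 0, "gripper": 255},
    {"x": 0, "y": 0, "z": 0, "wx": 0, "wy": 0, "wz": 0, "gripper": 255},
  ],
  force=30,
)

```text
time: 8.65
eef_pos: [0.5842, 0.0279, 0.1842]
tcp_rot: [-1.564, 1.31, -1.646]
ft_force: [-3.8, -1.1, 15.6]
width: 0.0002
```

```bash
python3 chk.py s9
```

```text
8.65 [0.58422472 0.02789134 0.184171  ] [-3.81267135 -1.07229923 15.63918132] tool frame F [-14.76304368  -5.3618923   -3.6841462 ]
local 0.19162231890052953 -0.0003246742046522628 0.01917099939260028 angle of contact 5.713188685711474 0.19257891971482058 tilt s -14.915083110034073
```

View pics/s9.png

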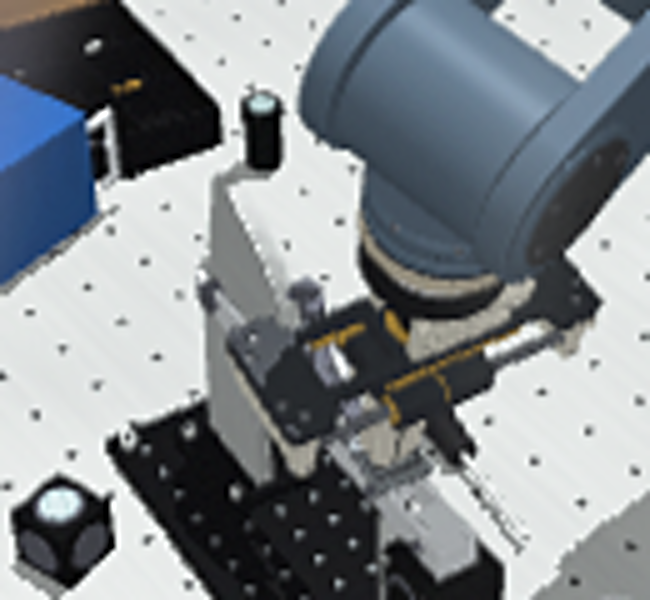

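The force climbs from 5 to 16 N while the tip moves only about 0.5 mm per 1 mm step, and the contact angle is 5.7° against about 6.3° expected. The arm is on its stop, so I'll back the finger off.

>>> servo_tool(
  commands=[
    {"x": -2, "y": -0.5, "z": 0, "wx": 0, "wy": 0, "wz": 0, "gripper": 255},
    {"x": -2, "y": -0.5, "z": 0, "wx": 0, "wy": 0, "wz": 0, "gripper": 255},
    {"x": -3, "y": 0, "z": 0, "wx": 0, "wy": 0, "wz": 0, "gripper": 255},
    {"x": -4, "y": 0, "z": 0, "wx": 0, "wy": 0, "wz": 0, "gripper": 255},
    {"x": -5, "y": 0, "z": 0, "wx": 0, "wy": 0, "wz": 0, "gripper": 255},
    {"x": -8, "y": 0, "z": 0, "wx": 0, "wy": 0, "wz": 0, "gripper": 255},
    {"x": -15, "y": 0, "z": 0, "wx": 0, "wy": 0, "wz": 0, "gripper": 255},
    {"x": -25, "y": 0, "z": 0, "wx": 0, "wy": 0, "wz": 0, "gripper": 255},
    {"x": -30, "y": 0, "z": 0, "wx": 0, "wy": 0, "wz": 0, "gripper": 255},
    {"x": -30, "y": 0, "z": 0, "wx": 0, "wy": 0, "wz": 0, "gripper": 255},
  ],
  force=30,
)

```text
time: 9.7
eef_pos: [0.5861, 0.0595, 0.304]
tcp_rot: [-1.572, 1.311, -1.654]
ft_force: [-0.5, 0.1, 0.4]
width: 0.0006
```

>>> servo_tool(
  commands=[
    {"x": -30, "y": 0, "z": 0, "wx": 0, "wy": 0, "wz": 0, "gripper": 255},
    {"x": -30, "y": 0, "z": 0, "wx": 0, "wy": 0, "wz": 0, "gripper": 255},
    {"x": -30, "y": 0, "z": 0, "wx": 0, "wy": 0, "wz": 0, "gripper": 255},
    {"x": 0, "y": 0, "z": 0, "wx": 0, "wy": 0, "wz": 0, "gripper": 255},
  ],
  force=30,
)

```text
time: 10.1
eef_pos: [0.5889, 0.0832, 0.3939]
tcp_rot: [-1.547, 1.313, -1.628]
ft_force: [0.5, 0.1, 0.7]
width: 0.0005
```

```bash
python3 chk.py s10; python3 - <<'E'
from h import *
im=r.read_camera("top")[:,:,::-1][165:255,215:385]
cv2.imwrite("pics/t10.png",cv2.resize(im,None,fx=4.6,fy=4.6,interpolation=cv2.INTER_CUBIC))
im=r.read_camera("scene")[:,:,::-1][160:330,190:340]
cv2.imwrite("pics/s11.png",cv2.resize(im,None,fx=3.5,fy=3.5,interpolation=cv2.INTER_CUBIC))
def f(P):return (proj("scene",P)+.5-[190,160])*3.5-.5
for u,w in((.19,.035),(.1915,.0213),(.25,.011),(.285,.011)):print(u,w,f(onarm(0,u,w)))
E
```

```text
10.1 [0.58890631 0.08318176 0.39392351] [0.51646663 0.10376244 0.74774669] tool frame F [-0.757009   -0.04966317  0.51097991]
local 0.2471105495732447 -0.00025669087579058785 0.22892351267120972 angle of contact 42.81206014701923 0.33685248754331104 tilt s -14.786118903024661
0.19 0.035 [270.97180619 265.67266426]
0.1915 0.0213 [272.09321069 279.018242  ]
0.25 0.011 [311.79960215 332.93243369]
0.285 0.011 [336.84273771 361.28315417]
```

View pics/s11.png

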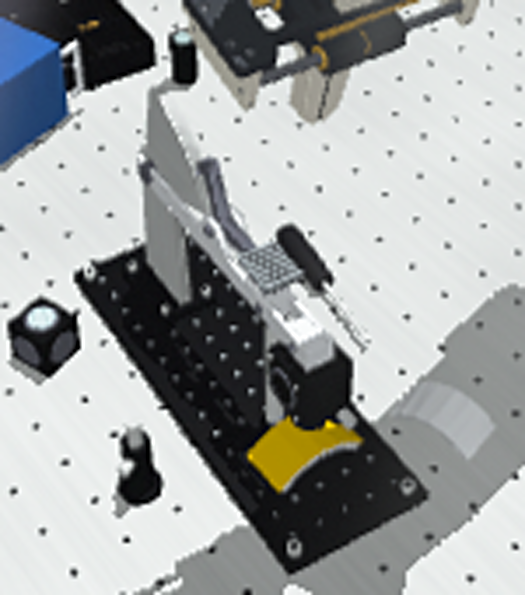

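View pics/t10.png

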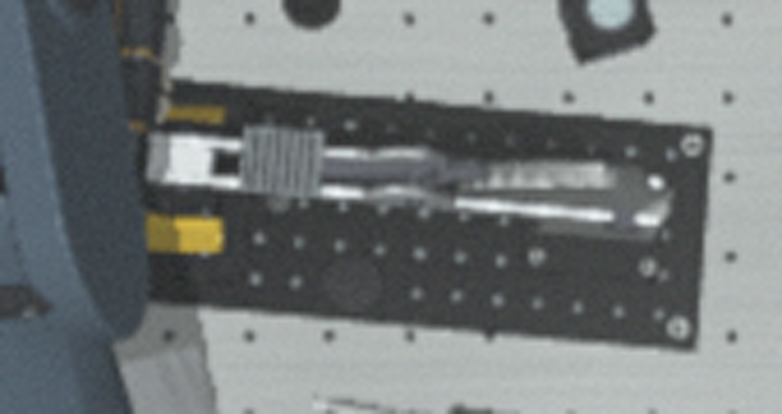

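The pad's centre shows at (271,266). A level arm with the pawl fully in predicts (271,266), and a pressed pad would be at (272,279). The sample's outline and the other things in these crops look unmoved, so I'll hand in.

```bash
python3 -c "
from rig import r
r.job_done();print(r.sense()['time'])"
```

```text
the job is handed in; nothing more can be done
the job is handed in; nothing more can be done
```

The arm is down on its rest post, the pawl has dropped back in, and I handed the job in at about 10 s of the 38 s allowed; no verdict was reported.

- **What I did:** I found the station and pad from the two cameras (pad 193.7 mm from the hub against 193.2 mm expected, arm about 21.5° up). I pressed the pad with the shut fingertips and pushed the arm down at about 0.2 rad/s with a steady 5–6 N. At the stop the force rose to about 16 N, and then I backed the finger off.
- **Last checks:**
  - **Pad and arm:** the pad's centre was at zoomed pixel (271,266), where a level arm with the pawl fully in puts it; a pressed pad would be at (272,279).
  - **Sample and loose things:** the sample and the loose things visible in the last close-ups looked unmoved, judged by eye. I did not look again at the jar, and the robot hid part of the last top view.
  - **Robot:** it stood clear, with the wrist force back to its noise level (under 1 N).
- **What failed or disagreed:** the first two move calls were refused because the rows lacked some keys, and nothing moved. The two cameras put the plate's corners 3–7 mm apart, so I used a value in between. I could not read the joint angles directly, so the arm and pawl positions rest on the pictures and forces.

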